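# Stop-button test on the watchmaker's polisher

### The job

Test the stop button of the bench polisher: press the three-lobed mushroom button fully in until it latches down, then push one of its lobes round clockwise (seen from above) until the latch lets go and the button pops up again. Let go of it so that it turns back to rest, fully up. Leave the speed knob and the loose things on the bench where they are.

Things in the scene. Friction and masses are not known exactly. Their poses are not given: they have to be found in the camera images.
- stop_station: Stop station: a grey cast-metal box 92 x 92 mm, 60 mm tall, screwed to the bench, with the mushroom stop button in the middle of its lid; a steel collar 38 mm in diameter and 6 mm high surrounds the stem. Gap from lid to the head's underside: 18 mm at rest, 10 mm when latched. Origin: centre of its underside, z up. It may stand left or right, at any yaw to 0.6 rad.
- stop_top (a point): Top centre of the black mushroom button's head, on its axis; z up. 98 mm above the bench at rest, 90 mm when latched. The head is 20 mm tall: a low dome 42 mm in diameter with three upright round lobes at 0, 120 and 240 degrees from this point's x axis, which turns with the head; at rest x is the station's x.
- stop_lobe (a point): Centre of the flat top of the lobe at 0 degrees, 26 mm from the button's axis and 4 mm below the dome's top; turns with the head. Each of the three equal lobes is an upright bar 18 mm wide, 16 mm tall, with a half-round outer end centred here, reaching inward to the dome, down to the head's underside and out to 35 mm from the axis.
- stop_press (a joint): Depth of the button in m: 0 at rest (fully up), 0.008 at the bottom stop. Pressing it starts to give at about 11 N, then it snaps down to the stop and stays at 0.008 by itself, held by the latch with some 2 N (14 to 20 N presses it home for sure). It then comes up only when the head is twisted.
- stop_twist (a joint): Twist of the head in rad: 0 at rest, growing clockwise seen from above, stop at 1.05. A spring turns it back to 0 in about half a second when let go. With the button down, the latch lets go at about 0.55 rad, later (to 1.0) if finger friction holds the head down, and the head pops up 8 mm. Needs 0.08 N m at 0.55 rad and 0.15 at the stop (3 to 5 N on a lobe).
- speed_station: Speed station: an identical box, 92 x 92 mm and 60 mm tall, with a bar-shaped rotary speed knob on its lid (knob top about 104 mm above the bench, plate 60 mm in diameter) instead of a mushroom. Fixed. Leave alone. Origin: centre of its underside.
- speed_mark (a point): Pointer mark on the top of the speed knob's bar, 17 mm from the knob's axis. Must not be turned.
- jar: Small glass jar with a steel lid, 40 mm in diameter, 45 mm tall, loose, standing behind the stop station. Origin: centre of its underside.
- movement_holder: Brass watch-movement holder, round foot 48 mm in diameter, 22 mm tall, loose, behind the speed station. Origin: centre of its underside.
- screwdriver: Screwdriver 130 mm long lying loose on the bench to the left. Origin: middle of its underside.

How it is judged:
By the outcome, as a careful person would: the job done as asked, in the order asked, and still so for the second after the job is handed in, with the robot touching nothing.
It also fails if it takes over 43 s, if anything falls off the work surface, if the arm or the gripper's body presses on something with over 40 N, if the wrist force passes 120 N, or if a joint passes its speed limit or range.

### The arm

A 6-joint arm with a two-finger parallel gripper is mounted at the origin on the work surface. World frame = base frame: x ahead of the robot, y to its left, z up, the work surface at z = 0. Lengths are in m, angles in rad, forces in N, time in s.
With the tool pointing down it reaches from about 0.35 to 0.85 m from the base axis. Payload 8.1 kg.
Tool frame: the origin (TCP) lies on the centre line of the jaws, within the pads' length; the fingertips stand 22 mm ahead of it and the grasp point (between the pads) lies 3 mm ahead of it; z points along the fingers, y is the line along which they close (so a half turn about z gives the same grasp; the last joint's range is limited). The gripper opens to 93 mm and grips with 3 to 60 N. Pads are 15 mm wide; open, the fingers measure 128 mm over their backs; the gripper's body (75 mm by 188 mm) begins 65 mm behind the grasp point.
Start: joints at [-1.187, 0.13, 1.488, -0, 1.523, -0.085], TCP at [0.271, -0.535, 0.241] pointing down, gripper open.
Joint ranges: [-2.96, 2.96], [-0.89, 2.26], [0.02, 2.5], [-1.34, 4.48], [0, 2.73], [-2.66, 2.66]. Speed limits (rad/s): [2.39, 2.39, 2.79, 3.14, 3.14, 3.14].

### API

Orientations are given as a rotation vector (axis times angle).
In Python, from plant import robot gives the robot as it stands.
- The arm moves only by the tool advance, called after ">>>" as name(argument=value, ...) on one line, values as JSON. Schema: {"type":"object","properties":{"offsets":{"type":"array","items":{"type":"number"},"minItems":5,"maxItems":100},"grip_force":{"type":"number"},"only":{"type":"string"},"quiet":{"type":"boolean"},"lines":{"type":"string"}},"required":["offsets"],"additionalProperties":false}. offsets is one flat list of numbers that holds 1 to 20 rows one after another, with no inner brackets; each row has 5 numbers: the finger opening in m, then dx, dy, dz in shares of the most that a row can go, 1 being 50 mm, then a turn about the tool's z in parts of the range, where 1.0 means pi/2 rad; each row shifts and turns the commanded pose from where the row before left it, along the tool's axes as they then stand; what a row does not reach is not made up. A row lasts 1/10 s, in which the tool goes at most 0.05 m and 0.15 rad, less where a joint would pass 70% of its speed; a pose out of reach is approached as far as the arm can. The fingers move at their own pace and stop on an object; grip_force is the grip in N (left out, the last holds). Time passes only in rows, so rows that do not move let the fingers close. The tool returns the time, the measured TCP pose, the force, the opening and the grip force at its end. only (a regular expression) keeps the lines of the reply that match it, lines (a string "A,B") keeps lines A to B, and quiet returns only ok. Shift and turn numbers lie between -1 and 1, and a call with a number outside is refused. Input that does not fit is refused with a message, and nothing moves.
- robot.read_state(): the state, without advancing time (a new reading comes with each control period).
- robot.read_camera(name): name is "scene" or "top" or "wrist"; returns a dict with "image" (420x560x3 uint8, red, green, blue), "fx", "fy", "cx", "cy" (pixels), "R" (3x3) and "t" (3): a world point X has camera coordinates R X + t. Camera axes: x right, y down, z forward; pixel columns grow to the right and rows downward; lengths in m; the calibration is good to about 2 mm. A picture is of the moment at which its call begins. There is no depth.
- robot.close_job(): hands the job in; it is judged then, once.
The state is a dict: "t": time; "q": joint angles; "dq": joint speeds; "joint_torque": joint torques, N m; "tool_pos": TCP position; "orientation": TCP orientation; "force": force on the tool from outside, world axes, zero at the start; "wrist_torque": the same for the moment, N m; "opening": finger opening in m; "gripper_force": force on a finger pad.
Only numpy, scipy, OpenCV 4.12 (cv2) and the standard library are available. Lean on these libraries where they do the work, as an engineer would, in place of code of your own. Each camera call takes 0.05 s, during which the arm holds its last target. There are 200 camera calls.

## Working session

There is one attempt and no reset: what is moved stays moved. The work goes in short steps, Python scripts to look and compute and a tool call to move; the robot and the scene stay as the last step left them, time stands still between calls to the robot, and variables do not carry over. Pictures are saved under pics/ and viewed, at most 10 in all, crops included, and the job is handed in when it is done.

```bash
ls; mkdir -p pics; python3 - <<'E'
from plant import robot
import cv2,numpy as np
for n in("scene","top"):
    c=robot.read_camera(n); cv2.imwrite(f"pics/{n}0.png",c["image"][:,:,::-1])
    np.savez(f"{n}0.npz",**c)
    print(n,c["fx"],c["cx"],c["cy"],np.round(c["R"],3).tolist(),np.round(c["t"],3))
s=robot.read_state();print(s["t"],s["tool_pos"],s["orientation"],s["force"],s["opening"])
E
```

```text
pics
plant.py
scene 515.1128451449559 270.529478006614 211.80975624601177 [[0.883, 0.469, -0.022], [0.308, -0.614, -0.727], [-0.354, 0.635, -0.686]] [-0.522 -0.055  1.505]
top 397.02900674325406 284.8450802653673 207.57764468502825 [[-0.003, -0.999, -0.044], [-0.989, 0.009, -0.147], [0.147, 0.043, -0.988]] [0.121 0.576 0.873]
0.1 [ 0.27093148 -0.53482453  0.23969255] [-3.05411114e+00 -7.29233528e-01  4.15188847e-04] [-0.89815171 -0.26147266  0.28760099] 0.09314883849261024
```

View pics/scene0.png

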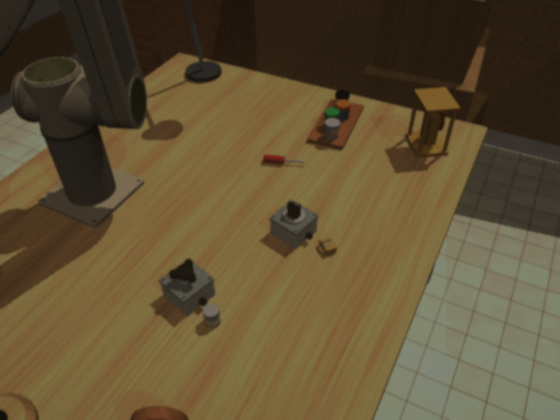

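View pics/top0.png

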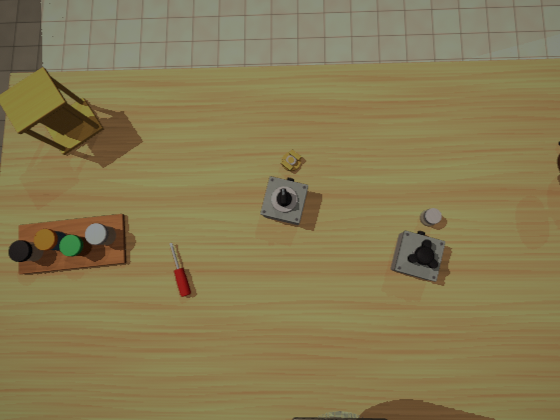

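The stop station is the right-hand box in the top view, with its mushroom at about (424,255). In the scene view it is the lower-left box, mushroom at about (185,271). The speed knob is at (284,198) in the top view, with the jar at (432,216) and the screwdriver at (181,275). Next I'll segment the black head in both views.

```bash
cat > h.py <<'E'
import cv2,numpy as np
from scipy.optimize import least_squares
def ray(c,u,v):
    R,t=c["R"],c["t"]; d=R.T@np.array([(u-c["cx"])/c["fx"],(v-c["cy"])/c["fy"],1]); return -R.T@t,d/np.linalg.norm(d)
def onz(c,u,v,z):
    o,d=ray(c,u,v); return o+d*(z-o[2])/d[2]
def proj(c,X):
    p=c["R"]@np.asarray(X)+c["t"]; return np.array([c["fx"]*p[0]/p[2]+c["cx"],c["fy"]*p[1]/p[2]+c["cy"]])
def tri(obs):
    A=[];b=[]
    for c,u,v in obs:
        o,d=ray(c,u,v);P=np.eye(3)-np.outer(d,d);A.append(P);b.append(P@o)
    A=np.vstack(A);b=np.hstack(b);X=np.linalg.lstsq(A,b,rcond=None)[0]
    return X,np.abs(A@X-b).max()
E
python3 - <<'E'
from h import *
T=np.load("top0.npz");S=np.load("scene0.npz")
def crop(c,x,y,w,h,k): return cv2.resize(c["image"][y:y+h,x:x+w,::-1],None,fx=k,fy=k,interpolation=cv2.INTER_CUBIC)
a=crop(T,385,200,70,90,6);b=crop(S,150,240,80,90,6)
im=np.hstack([a,b]);cv2.imwrite("pics/crop1.png",im[:,:800] if im.shape[1]>800 else im);print(im.shape)
E
```

```text
(540, 900, 3)
```

View pics/crop1.png

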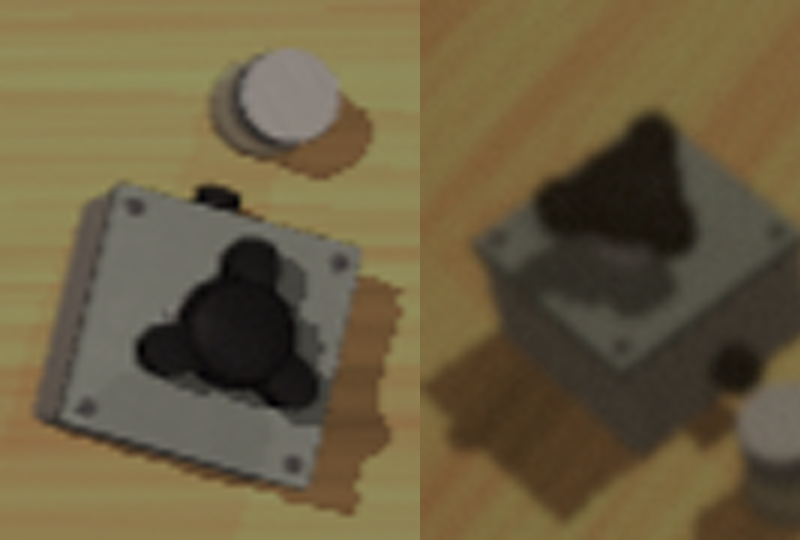

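```bash
python3 - <<'E'
from h import *
T=np.load("top0.npz");S=np.load("scene0.npz")
def mask(c,x,y,w,h,k=6):
    im=cv2.resize(c["image"][y:y+h,x:x+w],None,fx=k,fy=k,interpolation=cv2.INTER_CUBIC).astype(int).max(2)
    m=(im<60).astype(np.uint8); n,l,s,ce=cv2.connectedComponentsWithStats(m)
    out=[]
    i=1+np.argmax(s[1:,4]); mm=(l==i).astype(np.uint8)
    cn=max(cv2.findContours(mm,0,2)[0],key=cv2.contourArea)[:,0,:]
    f=lambda p:(np.asarray(p)+.5)/k-.5+[x,y]
    return f(ce[i]),f(cn),s[i,4]/k/k
for thr in (0,):
    ct,cont,A=mask(T,400,225,45,55); cs,conts,As=mask(S,160,250,45,40)
print("centroids",ct,A,cs,As, tri([(T,*ct),(S,*cs)]))
# top: world contour on z=.092
W=np.array([onz(T,u,v,.092)[:2] for u,v in cont])
(tr_a,tri3)=cv2.minEnclosingTriangle(W.astype(np.float32).reshape(-1,1,2)*1000); print("tri",tri3[:,0].round(1).tolist())
c,r=cv2.minEnclosingCircle(W.astype(np.float32)*1000);print("circle",c,r)
c=np.array(c)/1000
d=W-c; ang=np.arctan2(d[:,1],d[:,0]);rr=np.hypot(*d.T)
for a0 in(-.19,-.19+2.0944,-.19-2.0944):
    k=(np.abs((ang-a0+np.pi)%(2*np.pi)-np.pi)<.45)&(rr>.028); print(a0,np.mean(ang[k]-a0),rr[k].max())
# corners of triangle in scene as rays on z=.09
(c2,r2)=cv2.minEnclosingCircle(np.array([onz(S,u,v,.088)[:2] for u,v in conts]).astype(np.float32)*1000);print("scene circle",c2,r2)
# lid edges
im=T["image"]; print(im[240,402],im[215,432],im[270,405],im[255,424])
E
```

```text
centroids [424.13121365 255.38521036] 518.9444444444445 [181.7106375  276.90271388] 615.8333333333334 (array([ 0.46428079, -0.18648975,  0.07427688]), np.float64(0.0010124620734719425))
tri [[509.3999938964844, -193.1999969482422], [433.70001220703125, -212.6999969482422], [452.70001220703125, -134.39999389648438]]
circle (464.3441467285156, -179.6694793701172) 35.77769088745117
-0.19 -0.12039964328183746 0.03577757814174446
1.9043999999999999 -0.059196112235369365 0.035777626803177844
-2.2843999999999998 -0.09699193093288701 0.0357775696259168
scene circle (465.9666748046875, -192.3299102783203) 49.46828079223633
[99 97 88] [140 133 126] [106 105  96] [26 23 23]
```

The top view puts the axis near (0.464, -0.180) with an enclosing radius of 35.8 mm (expected 35) and lobe 0 at about -0.2 to -0.28 rad. In the scene view the shadow merges with the head, so that mask is unreliable. I'll turn and move over the station, then measure with the wrist camera.

Careful with the scale: shifts go in shares of 50 mm and turns go in shares of pi/2 rad. That gives: 0.04 m is 0.8, 0.02 m is 0.4, -0.142 rad is -0.0904.

>>> advance(offsets=[0, 0, 0, 0, -0.0904, 0, 0, 0, 0, -0.0904, 0, 0, 0, 0, -0.0904, 0, 0, 0, 0, -0.0904, 0, 0, 0, 0, -0.0904, 0, 0, 0, 0, -0.0904, 0, 0.4, 0.1, 0, 0, 0, 0.8, 0.2, 0, 0, 0, 0.8, 0.2, 0, 0, 0, 0.8, 0.2, 0, 0, 0, 0.8, 0.2, 0, 0, 0, 0.8, 0.2, 0, 0, 0, 0.8, 0.2, 0, 0, 0, 0.8, 0.2, 0, 0, 0, 0.4, 0.1, 0, 0, 0, 0, 0, 0, 0, 0, 0, 0, 0, 0], grip_force=10)

```text
t: 1.8
tool_pos: [0.4277, -0.2449, 0.2403]
orientation: [-2.479, -1.929, 0.001]
force: [-0.3, -0.0, 1.0]
opening: 0.0002
gripper_force: 0.0
```

```bash
python3 - <<'E'
from plant import robot
import cv2,numpy as np
c=robot.read_camera("wrist"); cv2.imwrite("pics/wrist1.png",c["image"][:,:,::-1]); np.savez("wrist1.npz",**c)
print((-c["R"].T@c["t"]).round(3),c["R"][2].round(3)); s=robot.read_state();print(s["t"],s["tool_pos"],s["orientation"],s["q"].round(2) if hasattr(s["q"],'round') else s["q"])
E
```

```text
[ 0.448 -0.166  0.385] [-0.074 -0.287 -0.955]
1.85 [ 0.42744549 -0.24543763  0.24039596] [-2.48069235e+00 -1.92727357e+00  8.99969259e-04] [-0.62 -0.16  1.78 -0.    1.53 -0.38]
```

View pics/wrist1.png

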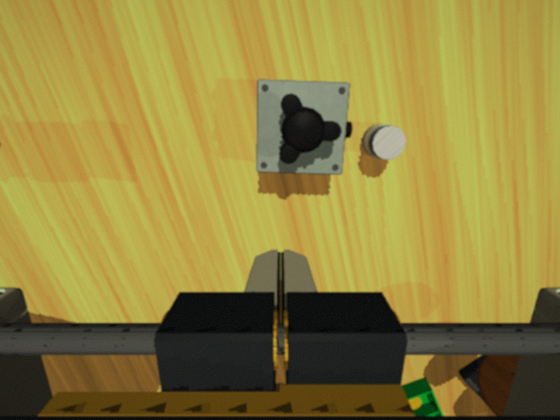

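The wrist view shows the button at about (303,130), lobe 0 at about (333,131) pointing along the tool's +y, and tapered fingertips at about (281,252). I'll measure head centre, yaw and height from this view and the top view.

```bash
cat > m.py <<'E'
from h import *
def head(c,x,y,w,h,thr,k=6):
    g=cv2.resize(c["image"][y:y+h,x:x+w],None,fx=k,fy=k,interpolation=cv2.INTER_CUBIC).astype(int).max(2)
    m=(g<thr).astype(np.uint8); m=cv2.morphologyEx(m,2,np.ones((9,9),np.uint8))
    n,l,s,ce=cv2.connectedComponentsWithStats(m); i=1+np.argmax(s[1:,4])
    cn=max(cv2.findContours((l==i).astype(np.uint8),0,1)[0],key=cv2.contourArea)[:,0,:]
    f=lambda p:(np.asarray(p)+.5)/k-.5+[x,y]
    return f(cn),m*255
def lobes(c,cn,z):
    W=np.array([onz(c,u,v,z)[:2] for u,v in cn]).astype(np.float32)
    ce,r=cv2.minEnclosingCircle(W*1000); ce=np.array(ce)/1000
    d=W-ce;a=np.arctan2(d[:,1],d[:,0]);rr=np.hypot(*d.T);k=rr>.029
    # three-fold phase of far contour points
    ph=np.angle(np.sum(np.exp(3j*a[k])))/3
    tips=[]
    for j in range(3):
        q=k&(np.abs(np.angle(np.exp(1j*(a-ph-j*2.0944))))<.5); tips.append(ce+W[q].mean(0)-ce)
    return ce,r,ph,np.array(tips)
E
python3 - <<'E'
from m import *
T=np.load("top0.npz");Wc=np.load("wrist1.npz")
for thr in(40,50,60,70):
    a,_=head(T,400,225,45,55,thr);b,mk=head(Wc,265,85,79,85,thr)
    for n,c,cn in(("top",T,a),("wrist",Wc,b)):
        ce,r,ph,tp=lobes(c,cn,.092); print(thr,n,ce.round(4),round(r,1),round(ph,3),tp.round(3).tolist())
    # triangulate by enclosing circle centre
    oa,_=cv2.minEnclosingCircle(a.astype(np.float32));ob,_=cv2.minEnclosingCircle(b.astype(np.float32))
    print("tri",tri([(T,*oa),(Wc,*ob)]))
# lid corner: lid colour minAreaRect in wrist at z=.06
im=Wc["image"][70:185,245:360].astype(int); m=((im.max(2)-im.min(2)<28)&(im.max(2)>70)).astype(np.uint8)
m=cv2.morphologyEx(m,3,np.ones((3,3)));n,l,s,ce=cv2.connectedComponentsWithStats(m);i=1+np.argmax(s[1:,4]);ys,xs=np.nonzero(l==i)
P=np.array([onz(Wc,x+245,y+70,.06)[:2] for x,y in zip(xs,ys)]).astype(np.float32)
(cx,cy),wh,ang=cv2.minAreaRect(P*1000);print("lid",cx,cy,wh,ang,np.deg2rad(ang))
E
```

```text
40 top [ 0.4647 -0.1794] 34.8 -0.27 [[0.495, -0.189], [0.458, -0.148], [0.443, -0.203]]
40 wrist [ 0.466  -0.1811] 34.0 -0.279 [[0.497, -0.19], [0.459, -0.15], [0.443, -0.203]]
tri (array([ 0.46460866, -0.17983254,  0.09258144]), np.float64(0.0009494792920142214))
50 top [ 0.4645 -0.1795] 35.3 -0.269 [[0.496, -0.189], [0.457, -0.148], [0.443, -0.203]]
50 wrist [ 0.466  -0.1811] 34.3 -0.278 [[0.497, -0.19], [0.458, -0.15], [0.443, -0.203]]
tri (array([ 0.46447212, -0.17986883,  0.09311237]), np.float64(0.0009993109975808268))
60 top [ 0.4643 -0.1797] 35.8 -0.274 [[0.496, -0.189], [0.458, -0.148], [0.443, -0.204]]
60 wrist [ 0.4658 -0.1813] 34.6 -0.278 [[0.497, -0.19], [0.459, -0.15], [0.443, -0.204]]
tri (array([ 0.46432947, -0.17995509,  0.09335403]), np.float64(0.0009775565250162987))
70 top [ 0.4634 -0.1805] 36.8 -0.341 [[0.493, -0.193], [0.458, -0.148], [0.441, -0.205]]
70 wrist [ 0.4657 -0.1814] 34.8 -0.275 [[0.497, -0.19], [0.458, -0.15], [0.443, -0.204]]
tri (array([ 0.46364578, -0.17989038,  0.09669613]), np.float64(0.0013118205246205883))
lid 466.662353515625 -181.08172607421875 (90.22317504882812, 90.73834228515625) 73.79814147949219 1.288020550669738
```

Both views agree: centre (0.465, -0.180), height 0.093 (expected 0.094), yaw -0.28, and the lid rectangle gives the same yaw. I'll align with the station's yaw, centre over the button and come down to 6 mm above the dome.

To row units: 0.04 m is 0.8, 0.033 m is 0.66, 0.031 rad is 0.0197.

>>> advance(offsets=[0, 0, 0, 0, 0.0197, 0, 0.4, 0.1, 0, 0, 0, 0.66, 0.168, 0, 0, 0, 0.4, 0.1, 0, 0, 0, 0, 0, 0.4, 0, 0, 0, 0, 0.8, 0, 0, 0, 0, 0.6, 0, 0, 0, 0, 0.4, 0, 0, 0, 0, 0.08, 0, 0, 0, 0, 0, 0, 0, 0, 0, 0, 0], grip_force=20)

```text
t: 2.95
tool_pos: [0.4664, -0.181, 0.1281]
orientation: [2.51, 1.886, 0.001]
force: [0.4, -0.7, 0.7]
opening: 0.0003
gripper_force: 0.0
```

```bash
python3 - <<'E'
from plant import robot
from h import *
s=robot.read_state();print(s["tool_pos"],s["force"])
c=robot.read_camera("wrist");np.savez("wrist2.npz",**c);cv2.imwrite("pics/wrist2.png",c["image"][:,:,::-1])
E
```

```text
[ 0.46635833 -0.18097381  0.12809356] [ 0.44471047 -0.67718626  0.72717913]
```

View pics/wrist2.png

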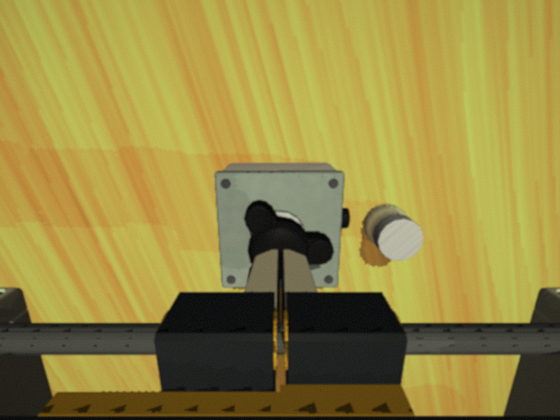

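The closed fingertips at (281,252) are over the dome centre and the station is aligned with the image. Pressing in small steps.

To row units: 0.004 m is 0.08, 0.002 m is 0.04.

>>> advance(offsets=[0, 0, 0, 0.08, 0, 0, 0, 0, 0.04, 0, 0, 0, 0, 0.04, 0, 0, 0, 0, 0.02, 0, 0, 0, 0, 0, 0])

```text
t: 3.5
tool_pos: [0.4662, -0.1802, 0.1185]
orientation: [2.51, 1.888, 0.001]
force: [-2.0, -0.0, 6.7]
opening: 0.0007
gripper_force: 3.4
```

To row units: 0.002 m is 0.04.

>>> advance(offsets=[0, 0, 0, 0.04, 0, 0, 0, 0, 0.04, 0, 0, 0, 0, 0, 0])

```text
t: 3.8
tool_pos: [0.4657, -0.1799, 0.1135]
orientation: [2.51, 1.889, 0.0]
force: [0.3, -0.5, 0.3]
opening: 0.0004
gripper_force: 0.1
```

It snapped; now I'll press home to the stop.

To row units: 0.002 m is 0.04, 0.001 m is 0.02.

>>> advance(offsets=[0, 0, 0, 0.04, 0, 0, 0, 0, 0.02, 0, 0, 0, 0, 0, 0])

```text
t: 4.1
tool_pos: [0.466, -0.1801, 0.1121]
orientation: [2.51, 1.888, 0.0]
force: [-5.0, 2.8, 14.3]
opening: 0.0005
gripper_force: 7.1
```

To row units: 0.0005 m is 0.01.

>>> advance(offsets=[0, 0, 0, 0.01, 0, 0, 0, 0, 0, 0])

```text
t: 4.3
tool_pos: [0.4661, -0.1801, 0.112]
orientation: [2.51, 1.888, 0.001]
force: [-7.7, 3.0, 18.3]
opening: 0.0008
gripper_force: 8.9
```

>>> advance(offsets=[0, 0, 0, -0.2, 0, 0, 0, 0, -0.4, 0, 0, 0.24, 0.4, 0, 0, 0, 0.2, 0.36, 0, 0, 0, 0, 0, 0, 0, 0, 0, 0, 0, 0])

```text
t: 4.9
tool_pos: [0.508, -0.1692, 0.1397]
orientation: [-2.509, -1.889, 0.001]
force: [-0.8, 0.5, -0.6]
opening: 0.0008
gripper_force: 0.0
```

```bash
python3 - <<'E'
from plant import robot
from m import *
s=robot.read_state();print(s["tool_pos"],s["force"],s["orientation"])
c=robot.read_camera("wrist");np.savez("wrist3.npz",**c);cv2.imwrite("pics/wrist3.png",c["image"][:,:,::-1])
T=robot.read_camera("top");np.savez("top3.npz",**T)
o=robot.read_camera("scene");np.savez("scene3.npz",**o)
a=o["image"][240:330,150:217];b=np.load("scene0.npz")["image"][240:330,150:217]
k=lambda i:cv2.resize(i[:,:,::-1],None,fx=6,fy=6,interpolation=2)
cv2.imwrite("pics/cmp3.png",np.hstack([k(b),k(a)])[:,:800])
E
```

```text
[ 0.50800338 -0.16917399  0.13971037] [-0.76802872  0.54143691 -0.57307775] [-2.50919785e+00 -1.88891983e+00  1.08333910e-03]
```

View pics/wrist3.png

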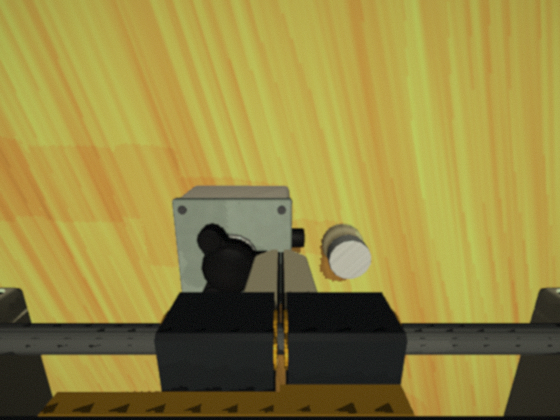

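View pics/cmp3.png

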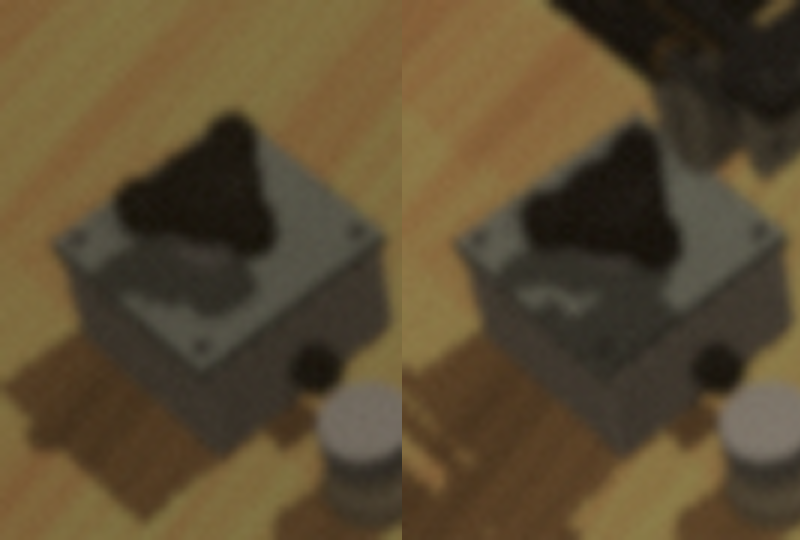

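In the scene view the head sits about 2 px lower, so it is latched, and nothing else moved. The fingers now stand 37.5 mm out and 22.7 mm to the counter-clockwise side of lobe 0. I'll lower them beside the lobe.

To row units: 0.015 m is 0.3, 0.01 m is 0.2.

>>> advance(offsets=[0, 0, 0, 0.3, 0, 0, 0, 0, 0.3, 0, 0, 0, 0, 0.2, 0, 0, 0, 0, 0.094, 0, 0, 0, 0, 0, 0, 0, 0, 0, 0, 0])

```text
t: 5.65
tool_pos: [0.5084, -0.1694, 0.0955]
orientation: [2.511, 1.888, -0.0]
force: [0.1, -0.7, 0.6]
opening: 0.0005
gripper_force: 0.0
```

>>> advance(offsets=[0, -0.04, 0, 0, 0, 0, -0.04, 0, 0, 0, 0, -0.02, 0, 0, 0, 0, 0, 0, 0, 0])

```text
t: 6.05
tool_pos: [0.5073, -0.1744, 0.0959]
orientation: [2.51, 1.888, 0.001]
force: [1.0, 0.2, 0.5]
opening: 0.0001
gripper_force: 0.5
```

To row units: -0.0019 m is -0.038, 0.0008 m is 0.016, 0.05 rad is 0.0318.

>>> advance(offsets=[0, -0.038, 0.016, 0, 0.0318, 0, -0.038, 0.016, 0, 0.0318, 0, -0.038, 0.016, 0, 0.0318, 0, -0.038, 0.016, 0, 0.0318, 0, -0.038, 0.016, 0, 0.0318, 0, -0.038, 0.016, 0, 0.0318, 0, -0.038, 0.016, 0, 0.0318, 0, -0.038, 0.016, 0, 0.0318, 0, 0, 0, 0, 0])

```text
t: 6.95
tool_pos: [0.5061, -0.1905, 0.0957]
orientation: [-2.836, -1.351, -0.0]
force: [0.3, 0.7, 1.4]
opening: 0.0007
gripper_force: 0.9
```

```bash
python3 - <<'E'
from plant import robot
from m import *
c=robot.read_camera("wrist");np.savez("wrist4.npz",**c)
o=robot.read_camera("scene");np.savez("scene4.npz",**o)
i=cv2.resize(c["image"][150:300,130:360,::-1],None,fx=1.8,fy=1.8,interpolation=2)
k=cv2.resize(o["image"][240:330,150:217,::-1],None,fx=5,fy=5,interpolation=2)
out=np.zeros((450,335+414,3),np.uint8);out[:,:335]=k;out[:i.shape[0],335:]=i;cv2.imwrite("pics/st4.png",out)
E
```

```text
(no output)
```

View pics/st4.png

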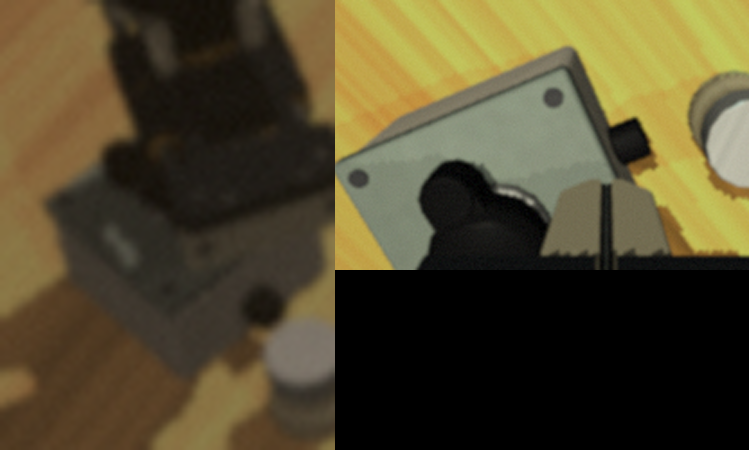

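Lobe 120 shows at about (197,258) in the full wrist image. I'll measure the twist from it.

```bash
cat > tw.py <<'E'
from h import *
def tw(c,u,v):
    for z in(.086,.094):
        P=onz(c,u,v,z)[:2]-[.4657,-.1805]; a=np.arctan2(P[1],P[0]); print(z,"r",np.hypot(*P).round(4),"twist",(-.28+2.0944-a).round(3))
E
python3 - <<'E'
from tw import *
tw(np.load("wrist4.npz"),196.7,258); tw(np.load("wrist3.npz"),212,238)
from plant import robot
for i in range(3): print(robot.read_state()["force"],robot.read_state()["wrist_torque"])
E
```

```text
0.086 r 0.0272 twist 0.637
0.094 r 0.0303 twist 0.749
0.086 r 0.0267 twist 0.151
0.094 r 0.0291 twist 0.253
[0.64536903 1.57013777 2.22858349] [ 0.19351213 -0.17836321  0.02652088]
[0.64536903 1.57013777 2.22858349] [ 0.19351213 -0.17836321  0.02652088]
[0.64536903 1.57013777 2.22858349] [ 0.19351213 -0.17836321  0.02652088]
```

The twist is up by about 0.45 rad and the head is still down, so I'll push further round.

To row units: -0.0019 m is -0.038, 0.0008 m is 0.016, 0.05 rad is 0.0318.

>>> advance(offsets=[0, -0.038, 0.016, 0, 0.0318, 0, -0.038, 0.016, 0, 0.0318, 0, -0.038, 0.016, 0, 0.0318, 0, -0.038, 0.016, 0, 0.0318, 0, -0.038, 0.016, 0, 0.0318, 0, 0, 0, 0, 0])

```text
t: 7.65
tool_pos: [0.5024, -0.2, 0.0957]
orientation: [2.982, 0.988, 0.001]
force: [1.4, 2.9, 1.6]
opening: 0.0005
gripper_force: 1.3
```

>>> advance(offsets=[0, -0.038, 0.016, 0, 0.0318, 0, -0.038, 0.016, 0, 0.0318, 0, -0.038, 0.016, 0, 0.0318, 0, 0, 0, 0, 0])

```text
t: 8.05
tool_pos: [0.4993, -0.2053, 0.0958]
orientation: [3.047, 0.763, 0.002]
force: [3.3, 2.1, 3.5]
opening: 0.0004
gripper_force: 1.7
```

```bash
python3 - <<'E'
from plant import robot
from m import *
c=robot.read_camera("wrist");np.savez("wrist5.npz",**c)
i=cv2.resize(c["image"][150:300,130:360,::-1],None,fx=3,fy=3,interpolation=2)
cv2.imwrite("pics/st5.png",i)
print(robot.read_state()["tool_pos"])
E
```

```text
[ 0.49930667 -0.20527628  0.09586254]
```

View pics/st5.png

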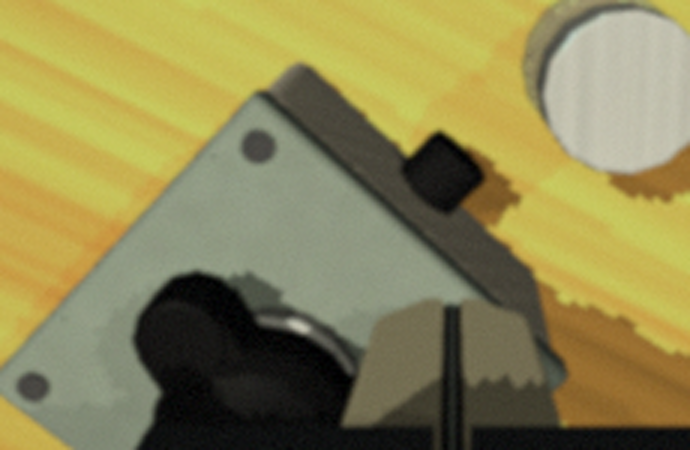

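The lobe's flat top is at full-image (193,262) and the upward friction on the fingers is growing. I'll push on toward about 1.0 rad, checking force and lobe height.

To row units: -0.0019 m is -0.038, 0.0008 m is 0.016, 0.05 rad is 0.0318.

>>> advance(offsets=[0, -0.038, 0.016, 0, 0.0318, 0, -0.038, 0.016, 0, 0.0318, 0, 0, 0, 0, 0])

```text
t: 8.4
tool_pos: [0.4967, -0.2085, 0.0959]
orientation: [3.081, 0.611, 0.002]
force: [3.8, 2.0, 3.0]
opening: 0.0005
gripper_force: 2.0
```

>>> advance(offsets=[0, -0.038, 0.016, 0, 0.0318, 0, -0.038, 0.016, 0, 0.0318, 0, 0, 0, 0, 0, 0, 0, 0, 0, 0])

```text
t: 8.8
tool_pos: [0.4937, -0.2113, 0.0959]
orientation: [3.107, 0.459, 0.002]
force: [4.4, 1.9, 3.2]
opening: 0.0005
gripper_force: 2.5
```

```bash
python3 - <<'E'
from tw import *
tw(np.load("wrist5.npz"),193.3,261.7)
E
```

```text
0.086 r 0.0262 twist 0.95
0.094 r 0.0292 twist 1.079
```

Now at about 1.0 rad. I'll go slightly further, then lift the fingers a few mm so that friction helps the head up rather than holding it down.

To row units: -0.0015 m is -0.03, 0.0006 m is 0.012, 0.04 rad is 0.0255.

>>> advance(offsets=[0, -0.03, 0.012, 0, 0.0255, 0, 0, 0, 0, 0, 0, 0, 0, 0, 0])

```text
t: 9.1
tool_pos: [0.4926, -0.2123, 0.0959]
orientation: [3.116, 0.395, 0.002]
force: [4.9, 2.9, 3.6]
opening: 0.0005
gripper_force: 3.0
```

>>> advance(offsets=[0, 0, 0, -0.04, 0, 0, 0, 0, -0.04, 0, 0, 0, 0, -0.04, 0, 0, 0, 0, 0, 0, 0, 0, 0, 0, 0])

```text
t: 9.6
tool_pos: [0.4926, -0.2123, 0.102]
orientation: [3.116, 0.396, 0.002]
force: [5.9, 1.8, 3.6]
opening: 0.0003
gripper_force: 2.9
```

```bash
python3 - <<'E'
from plant import robot
from m import *
for n in ("wrist","top","scene"): np.savez(n+"6.npz",**robot.read_camera(n))
for n in("wrist4","wrist5","wrist6"):
    c=np.load(n+".npz");x,y,w,h=150,215,110,75
    g=c["image"][y:y+h,x:x+w].astype(int).max(2);m=(g<45).astype(np.uint8)
    N,l,s,ce=cv2.connectedComponentsWithStats(m);i=1+np.argmax(s[1:,4]);print(n,s[i][:4]+[x,y,0,0])
E
```

```text
wrist4 [177 240  72  50]
wrist5 [175 241  73  49]
wrist6 [174 243  74  47]
```

The fingers are still being pushed upward after rising 6 mm, so the head came up with them. I'll release by backing off and retreating radially outward, then lift clear.

To row units: -0.04 m is -0.8, -0.02 m is -0.4.

>>> advance(offsets=[0, 0.08, 0.1, 0, 0, 0, 0.04, 0.3, 0, 0, 0, 0, 0.3, 0, 0, 0, 0, 0, 0, 0, 0, 0, 0, -0.6, 0, 0, 0, 0.2, -0.8, 0, 0, -0.4, 0.6, -0.8, 0, 0, -0.8, 0.6, -0.4, 0, 0, -0.8, 0.4, 0, 0, 0, -0.8, 0, 0, 0, 0, 0, 0, 0, 0, 0, 0, 0, 0, 0])

```text
t: 10.95
tool_pos: [0.3951, -0.3614, 0.2268]
orientation: [-3.117, -0.388, 0.001]
force: [1.0, 0.4, 1.2]
opening: 0.0006
gripper_force: 0.0
```

```bash
python3 - <<'E'
from plant import robot
from m import *
for n in ("wrist","top","scene"): np.savez(n+"7.npz",**robot.read_camera(n))
T0=np.load("top0.npz");S0=np.load("scene0.npz");T=np.load("top7.npz");S=np.load("scene7.npz")
for t in("0","3","7"):
    for n,(x,y,w,h) in (("top",(400,225,45,55)),("scene",(160,250,45,40))):
        c=np.load(n+t+".npz");cn,_=head(c,x,y,w,h,50 if n=="top" else 38);print(n,t,cv2.boundingRect((cn*100).astype(int)), lobes(c,cn,.092)[:3] if n=="top" else "")
k=lambda c,x,y,w,h:cv2.resize(c["image"][y:y+h,x:x+w,::-1],(w*5,h*5),interpolation=2)
A=np.hstack([k(T,385,205,75,90),k(S,150,240,70,90)]);cv2.imwrite("pics/fin7.png",A)
E
```

```text
top 0 (40741, 23958, 3035, 2818) (array([ 0.46448849, -0.17950961]), 35.31914520263672, np.float64(-0.2687173411437576))
scene 0 (16975, 26008, 2484, 2184) 
top 3 (40641, 24325, 2651, 3517) (array([ 0.45386029, -0.17339516]), 37.5797233581543, np.float64(-0.8316904258343215))
scene 3 (17025, 26175, 2484, 2267) 
top 7 (40741, 23958, 3035, 2818) (array([ 0.4645025 , -0.17951259]), 35.325462341308594, np.float64(-0.26874962270549346))
scene 7 (16991, 26008, 2485, 2184)
```

View pics/fin7.png

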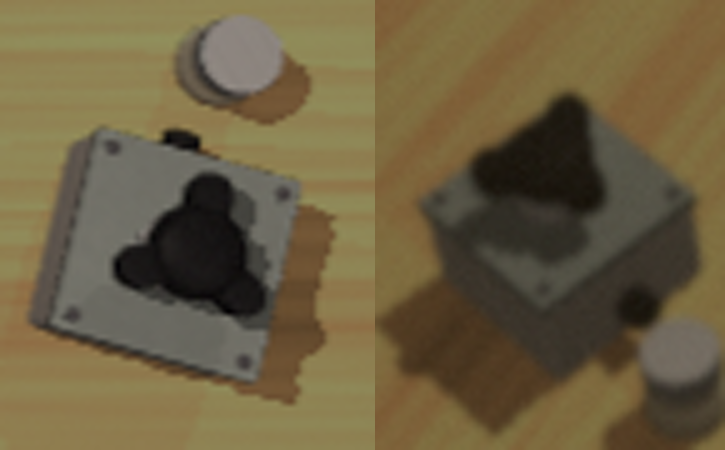

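The final picture shows the head at its starting pixels in both views: fully up, untwisted (phase -0.269 rad before and after). After pressing it had sat about 2 px lower, which matches 8 mm. The jar is unmoved and the arm is clear.

```bash
python3 -c "
from plant import robot
print(robot.close_job())"
```

```text
the job is handed in; nothing more can be done
None
```

The job is handed in after about 11 s: the stop button was pressed in and latched, one lobe was turned clockwise until the latch let go, and the cameras show the head back at rest, fully up and untwisted, with the arm clear.

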